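# Slide the heavy battery box into its charging bay

## Task

Push the heavy battery box along the bench into its charging bay, in line with the rails, until it sits gently but fully home against the stop at the back. It tips easily, so push it low near its base so that it slides and does not tip; only push it, never grip or lift it, and leave the things standing around where they are.

Things in the scene. Friction and masses are not known exactly. Their poses are not given: they have to be found in the camera images.
- battery_box: loose upright battery box, ribbed grey case, black lid, 90 (own x) x 150 (own y) x 84 mm (z), two brass posts on top to 96 mm; 0.7 to 1.0 kg, 5 to 11 N to slide. Slick sides; stands on rubber 8 mm high feet set in at x = +-20, y = +-50 mm, case from 6 mm up. Origin: centre of its footprint at bench level, z up; at the start its x is within 0.2 rad of the bay's
- battery_box_low (a point): point on the box's near face (own -x side), 20 mm above the bench, at mid width: pushed along x the box slides when touched lower than about 30 mm and tips when touched higher than about 40 to 48 mm. A vertical tool may touch its top edge first with the gripper's body; lean the tool back 15 to 20 degrees so that the fingertips lead
- charging_bay: fixed aluminium bay, open in front (own -x) and above. Origin: bench level, mid width, in the plane of the two rubber bumper faces on its 55 mm high back stop plate. Own x points from mouth to stop, y left. Home for the box: its origin at x = -45, y = 0 mm, its x along the bay's x
- charging_bay_mouth (a point): middle of the bay's mouth at bench level, 114 mm before the bumper faces. Guide rails 30 mm high, 10 mm thick, 160 mm apart inside, run from 87 mm before the bumper faces back to the stop plate; from there to the mouth they flare out to about 190 mm apart. The box starts in front of it, 25 to 100 mm right of its middle
- bottle_buffer: bystander: white reagent bottle with blue screw cap, 52 mm diameter, 106 mm tall, standing beside the charging bay's right rail; origin centre of its underside
- bottle_water: bystander: white reagent bottle with white screw cap, 48 mm diameter, 93 mm tall, standing left in front of the thermal cycler; origin centre of its underside
- computer_mouse: bystander: black computer mouse, 107 x 63 x 37 mm, far left in front of the thermal cycler; origin centre of its underside
- pcr_rack: bystander: yellow 96-hole rack, 86 x 124 x 20 mm, lying left in front of the thermal cycler; origin centre of its underside

How it is judged:
At the end, for the whole second after the job is handed in: the battery box stands upright at rest in the charging bay, within 5 mm of the stop plate's bumpers, between the rails (within 9 mm of the middle, turned less than 0.06 rad) (x of battery_box in the frame of charging_bay between -0.05 and -0.04 m and y of battery_box in the frame of charging_bay between -0.009 and 0.009 m and angle between the x axis of battery_box and the x axis of charging_bay, either way round below 0.06 rad and angle between battery_box's own z axis and vertical below 0.04 rad and height (world z) of battery_box below 0.006 m and linear speed of battery_box below 0.01 m/s); the robot touches nothing.
It fails at once if the battery box tips by more than about 11 degrees (angle between battery_box's own z axis and vertical above 0.2 rad).
It fails at once if the battery box is lifted off the bench (origin more than 15 mm up) (height (world z) of battery_box above 0.015 m).
It fails at once if the robot works on the box high up (touches it with the TCP more than 65 mm above the bench) (height (world z) of the grasp point above 0.065 m and contact force between any of the fingers, the arm and battery_box above 1 N).
It fails at once if the box is rammed into the bay (over 45 N between them) (contact force between battery_box and charging_bay above 45 N).
It fails at once if a bystander (bottle, computer mouse, rack) is shifted by more than 20 mm or tipped (distance of any of bottle_buffer, bottle_water, computer_mouse, pcr_rack from where it was at the start of the episode above 0.02 m or angle between any of bottle_buffer, bottle_water, computer_mouse, pcr_rack's own z axis and vertical above 0.2 rad).
It also fails if it takes over 51 s, if anything falls off the work surface, if the arm or the gripper's body presses on something with over 40 N, if the wrist force passes 120 N, or if a joint passes its speed limit or range.

## Robot

A 6-joint arm with a two-finger parallel gripper is mounted at the origin on a cart in front of the work surface, level with it; the furniture and walls round the work are solid. World frame = base frame: x ahead of the robot, y to its left, z up, the work surface at z = 0. Lengths are in m, angles in rad, forces in N, time in s.
With the tool pointing down it reaches from about 0.3 to 0.875 m from the base axis. Payload 6.4 kg.
Tool frame: the origin (TCP) lies between the finger pads, 19 mm behind the fingertips; this is the grasp point; z points along the fingers, y is the line along which they close (so a half turn about z gives the same grasp; the last joint's range is limited). The gripper opens to 85 mm and grips with 20 to 120 N. Pads are 22 mm wide; open, the fingers measure 114 mm over their backs; the gripper's body (76 mm by 85 mm) begins 54 mm behind the grasp point. The pads swing forward as they close: fully open they stand 13 mm farther back than shut.
Start: joints at [0.928, 0.181, 1.607, -0, 1.354, -0.206], TCP at [0.243, 0.521, 0.25] pointing down, gripper open.
Joint ranges: [-2.99, 2.99], [-0.89, 2.07], [0.3, 2.58], [-1.14, 4.28], [0, 2.63], [-3.12, 3.12]. Speed limits (rad/s): [2.57, 2.57, 3.01, 3.14, 3.14, 3.14].

## Interface

Orientations are given as a unit quaternion [w, x, y, z].
In Python, from bench import ctrl gives the robot as it stands.
- The arm moves only by the tool jog_arm, called by a JSON object that holds its "api" and its "payload", one argument or row to a line. Schema: {"type":"object","properties":{"ticks":{"type":"array","items":{"type":"array","items":{"type":"array","items":{"type":"number"},"minItems":7,"maxItems":7},"minItems":1,"maxItems":10},"minItems":1,"maxItems":1},"only":{"type":"string"},"quiet":{"type":"boolean"},"lines":{"type":"string"}},"required":["ticks"],"additionalProperties":false}. ticks is a list that holds a single list of rows (three levels of brackets), with 1 to 10 rows, each of 7 numbers: dx, dy, dz in units of 5 mm, then a rotation vector rx, ry, rz in units of 0.2 rad, then the opening from 0.0 (shut) to 1.0 (fully open); each row is the pose to reach, as a shift and turn from the pose commanded when the call began, along the tool's axes at that moment; what a row does not reach only later rows make up. A row lasts 1/8 s, in which the tool goes at most 0.0625 m and 0.188 rad, less where a joint would pass 70% of its speed; a pose out of reach is approached as far as the arm can. The fingers move at their own pace and stop on an object; the grip force is fixed at half the most. Time passes only in rows, so rows that do not move let the fingers close. The tool returns the time, the measured TCP pose, the force, the opening and the grip force at its end. only (a regular expression) keeps the lines of the reply that match it, lines (a string "A,B") keeps lines A to B, and quiet returns only ok. Input that does not fit is refused with a message, and nothing moves.
- ctrl.get_obs(): the state, without advancing time (a new reading comes with each control period).
- ctrl.camera(name): name is "side" or "top"; returns the picture (480x640x3 uint8, blue, green, red); there is no depth.
- ctrl.camera_params(name): a dict with "fovy" (degrees; the focal length in pixels is half the picture's height over the tangent of half this angle, whatever the lens; pixels are square), "cx", "cy" (the principal point, pixels), "dist" ([k1, k2, p1, p2, k3] as OpenCV has them; the pictures are not rectified), "view" (4x4, takes a point from world to camera coordinates). Camera axes: x right, y up, looking along -z (the intrinsics and any distortion apply to the point x, -y, -z); pixel columns grow to the right and rows downward; lengths in m; the calibration is good to about 2 mm. A picture is of the moment at which its call begins. camera_params takes no time and is no camera call.
- ctrl.hand_in(): hands the job in; it is judged then, once.
The state is a dict: "time_s": time; "q": joint angles; "dq": joint speeds; "joint_efforts": joint torques, N m; "eef_pos": TCP position; "eef_rot": TCP orientation; "wrist_force": force on the tool from outside, world axes, zero at the start; "torque": the same for the moment, N m; "opening": opening from 0.0 (shut) to 1.0 (fully open); "grasp_force": force on a finger pad.
Only numpy, scipy, OpenCV 4.12 (cv2) and the standard library are available. Lean on these libraries where they do the work, as an engineer would, in place of code of your own. Each camera call takes 0.05 s, during which the arm holds its last target. There are 200 camera calls.

## Working session

There is one attempt and no reset: what is moved stays moved. The work goes in short steps, Python scripts to look and compute and a tool call to move; the robot and the scene stay as the last step left them, time stands still between calls to the robot, and variables do not carry over. Pictures are saved under pics/ and viewed, at most 10 in all, crops included, and the job is handed in when it is done.

```bash
ls; mkdir -p pics; python3 - <<'E'
from bench import ctrl
import cv2
for n in("top","side"):
    cv2.imwrite(f"pics/{n}0.png",ctrl.camera(n)); p=ctrl.camera_params(n); print(n,p)
o=ctrl.get_obs(); print(o)
E
```

```text
bench.py
pics
top {'fovy': 50.989145249228535, 'cx': 316.36667324043134, 'cy': 239.2702491710821, 'dist': array([-0.06938019,  0.        ,  0.        ,  0.        ,  0.        ]), 'view': array([[ 0.02152836, -0.99962362,  0.01700463, -0.06069239],
       [ 0.99747493,  0.02262724,  0.06731839, -0.58525927],
       [-0.06767782,  0.01551244,  0.99758663, -1.28744481],
       [ 0.        ,  0.        ,  0.        ,  1.        ]])}
side {'fovy': 54.531918936807344, 'cx': 319.5399598643636, 'cy': 239.79817517783508, 'dist': array([0.00537453, 0.        , 0.        , 0.        , 0.        ]), 'view': array([[ 0.9646923 , -0.26237295, -0.02300441, -0.55793371],
       [ 0.14593509,  0.45977078,  0.87596448, -0.10566024],
       [-0.21925263, -0.84839334,  0.48182675, -1.09884454],
       [ 0.        ,  0.        ,  0.        ,  1.        ]])}
{'time_s': 0.1, 'q': array([ 9.27705794e-01,  1.81509538e-01,  1.60789446e+00, -1.55300548e-05,
        1.35379912e+00, -2.06256711e-01]), 'dq': array([-0.00145584, -0.0022078 , -0.00168952, -0.00071793, -0.00077955,
       -0.00061963]), 'joint_efforts': array([ 2.34319923e-04, -4.45873296e+01, -3.52237737e+01, -3.46177376e-04,
        4.01158060e-03, -3.74462377e-05]), 'eef_pos': array([0.24294828, 0.52064157, 0.24915671]), 'eef_rot': array([-3.24866093e-04,  2.16682709e-01,  9.76241750e-01, -7.36829169e-04]), 'wrist_force': array([-0.06024385,  0.35292693,  0.34422069]), 'torque': array([-3.04013519e-02,  6.92439572e-05, -1.58732776e-02]), 'grasp_force': 0.0, 'opening': 1.000310862305569}
```

View pics/top0.png

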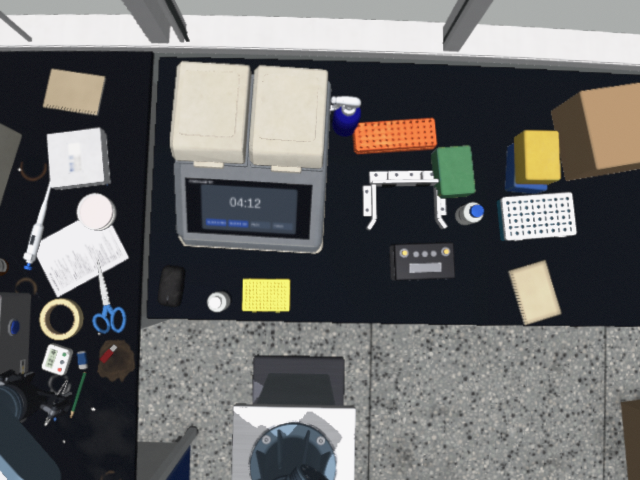

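View pics/side0.png

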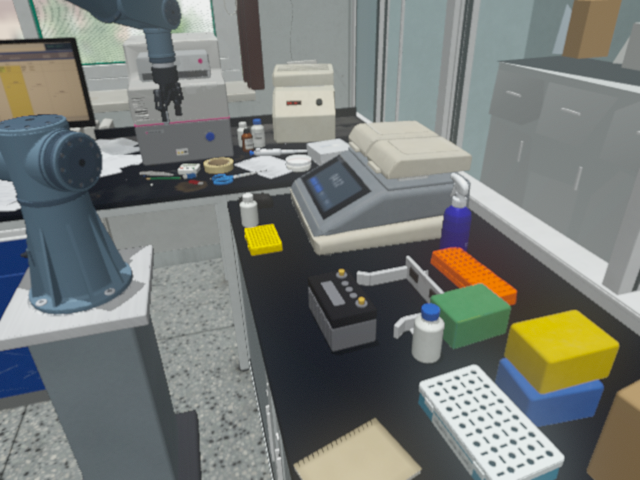

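Top view: the box (black lid) is at about (422,262). The bay's stop is along row 177, with rails at columns 367 and 441 opening downwards. The buffer bottle is at (470,213), touching close to the right rail. In the side view the box is at (343,310) and the bay is behind it. I'll crop in to measure.

```bash
python3 - <<'E'
import cv2
a=cv2.imread("pics/top0.png")[160:290,345:500]; cv2.imwrite("pics/topc.png",cv2.resize(a,None,fx=5,fy=4.6,interpolation=cv2.INTER_CUBIC)[:, :] if 0 else cv2.resize(a,None,fx=4.5,fy=4.5,interpolation=cv2.INTER_CUBIC))
a=cv2.imread("pics/side0.png")[240:370,295:460]; cv2.imwrite("pics/sidec.png",cv2.resize(a,None,fx=4.5,fy=4.5,interpolation=cv2.INTER_CUBIC))
E
```

```text
(no output)
```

View pics/topc.png

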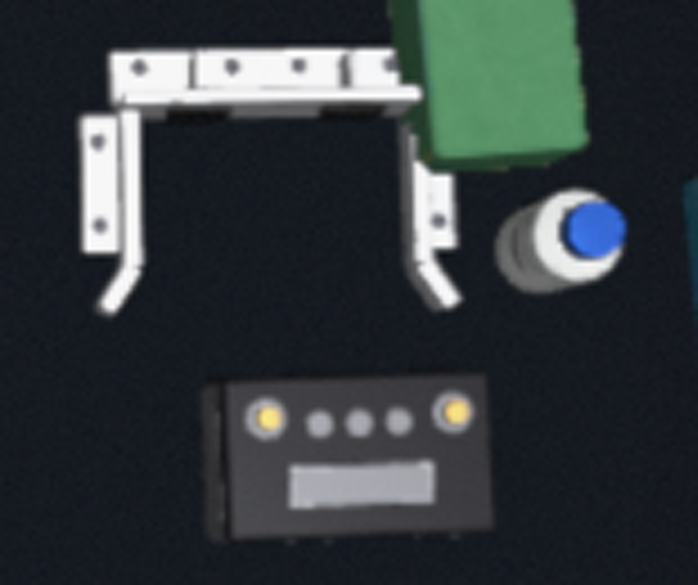

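View pics/sidec.png

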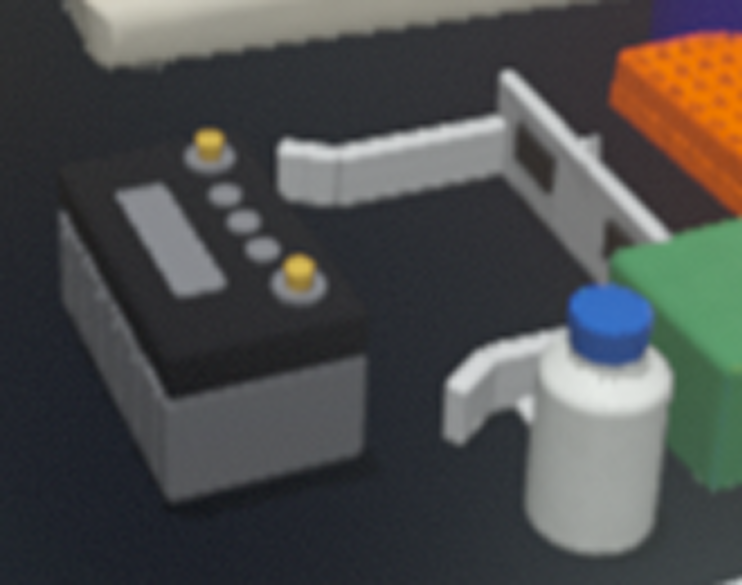

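Lid corners, posts and rail edges are clear in the crops: lid at (230,384), (487,376), (493,527) and (232,540), posts at (267,417) and (456,411). I'll turn these into positions.

```bash
cat > h.py <<'E'
import numpy as np, cv2
from bench import ctrl
def ray(n,uv):
    p=ctrl.camera_params(n); f=240/np.tan(np.radians(p["fovy"]/2))
    K=np.array([[f,0,p["cx"]],[0,f,p["cy"]],[0,0,1]])
    x,y=cv2.undistortPoints(np.array([[uv]],float),K,p["dist"])[0,0]
    R=p["view"][:3,:3]; return -R.T@p["view"][:3,3], R.T@np.array([x,-y,-1])
def plane(n,uv,z):
    c,d=ray(n,uv); return c+d*(z-c[2])/d[2]
def tri(a,b):
    c1,d1=ray("top",a); c2,d2=ray("side",b)
    s=np.linalg.lstsq(np.c_[d1,-d2],c2-c1,rcond=None)[0]
    p,q=c1+s[0]*d1,c2+s[1]*d2; return (p+q)/2,np.linalg.norm(p-q)
T=lambda u,v:((u+.5)/4.5-.5+345,(v+.5)/4.5-.5+160)
S=lambda u,v:((u+.5)/4.5-.5+295,(v+.5)/4.5-.5+240)
def posts(n,im):
    h=cv2.cvtColor(im,cv2.COLOR_BGR2HSV); m=cv2.inRange(h,(15,90,120),(35,255,255))
    lo,hi=((380,235),(465,300)) if n=="top" else ((300,255),(400,350))
    k,l,st,c=cv2.connectedComponentsWithStats(m)
    return [tuple(c[i]) for i in range(1,k) if st[i,4]>3 and 330<c[i][0]<480 and 120<c[i][1]<330 and st[i,4]<60]
E
python3 - <<'E'
from h import *
np.set_printoptions(precision=4,suppress=True)
t,s=cv2.imread("pics/top0.png"),cv2.imread("pics/side0.png")
print(posts("top",t),posts("side",s))
print("posts tri",tri(T(267,417),S(209,138)),tri(T(456,411),S(299,266)))
c=[plane("top",T(*p),.084) for p in((230,384),(487,376),(493,527),(232,540))]
print("lid top",*c,np.mean(c,0))
print("lid tri L-far,R-far,R-near",tri(T(487,376),S(364,318)),tri(T(493,527),S(174,360)),tri(T(232,540),S(62,172)))
for nm,a,b in(("Lkink",(141,262),(333,148)),("Lflare",(118,314),(283,142)),("Rkink",(414,262),(487,350)),("Rflare",(443,308),(446,383)),("plateL",(122,103),(505,72))):
    print(nm,tri(T(*a),S(*b)),plane("top",T(*a),.03))
for nm,a in(("LplateBase",(141,112)),("bumpL",(165,122)),("bumpLr",(230,121)),("bumpRl",(320,118)),("bumpR",(392,116))): print(nm,plane("top",T(*a),.03))
print("bottle base",plane("side",S(592,540),0))
E
```

```text
[(np.float64(445.6470588235294), np.float64(251.0)), (np.float64(404.0), np.float64(252.5))] [(np.float64(442.77777777777777), np.float64(255.22222222222223)), (np.float64(341.02777777777777), np.float64(271.5833333333333)), (np.float64(471.5), np.float64(285.0)), (np.float64(465.0), np.float64(286.57142857142856)), (np.float64(361.0), np.float64(299.95238095238096))]
posts tri (array([ 0.5545, -0.2626,  0.0949]), np.float64(0.0005548784700126623)) (array([ 0.5602, -0.3671,  0.095 ]), np.float64(0.0008997467860649632))
lid top [ 0.5725 -0.2439  0.084 ] [ 0.5801 -0.3873  0.084 ] [ 0.4967 -0.3911  0.084 ] [ 0.4868 -0.246   0.084 ] [ 0.534  -0.3171  0.084 ]
lid tri L-far,R-far,R-near (array([ 0.5809, -0.3888,  0.0796]), np.float64(0.0009828678211616457)) (array([ 0.4978, -0.3926,  0.08  ]), np.float64(0.002409606110347786)) (array([ 0.488 , -0.247 ,  0.0796]), np.float64(0.0025541954265273508))
Lkink (array([ 0.6423, -0.1997,  0.0343]), np.float64(0.004587795065366837)) [ 0.645  -0.2009  0.03  ]
Lflare (array([ 0.6158, -0.1879,  0.0351]), np.float64(0.0032813775896812745)) [ 0.6146 -0.188   0.03  ]
Rkink (array([ 0.6505, -0.3613,  0.0263]), np.float64(0.0023312161846995283)) [ 0.6489 -0.3599  0.03  ]
Rflare (array([ 0.6239, -0.3781,  0.0273]), np.float64(0.0022025782515742998)) [ 0.6226 -0.377   0.03  ]
plateL (array([ 0.7353, -0.1866,  0.0539]), np.float64(0.004872041805360312)) [ 0.7374 -0.1887  0.03  ]
LplateBase [ 0.7324 -0.1999  0.03  ]
bumpL [ 0.727  -0.2139  0.03  ]
bumpLr [ 0.7286 -0.2518  0.03  ]
bumpRl [ 0.7317 -0.3044  0.03  ]
bumpR [ 0.7341 -0.3467  0.03  ]
bottle base [ 0.6569 -0.457   0.    ]
```

```bash
cat >> h.py <<'E'
def edges(g,ax,rng,lo,hi,sign):
    "subpixel position of strongest edge of given sign along each column (ax=0) or row (ax=1)"
    out=[]
    for k in rng:
        l=(g[lo:hi,k] if ax==0 else g[k,lo:hi]).astype(float); d=np.clip(sign*np.gradient(l),0,None)
        i=int(d.argmax()); a=np.arange(max(i-1,0),min(i+2,len(d))); e=lo+(a*d[a]).sum()/d[a].sum()
        out.append((k,e) if ax==0 else (e,k))
    return np.array(out)
def fitline(P,z):
    W=np.array([plane("top",p,z)[:2] for p in P]); return [np.ravel(x) for x in (cv2.fitLine(W.astype(np.float32),cv2.DIST_HUBER,0,.01,.01).ravel(),)][0]
E
python3 - <<'E'
from h import *
np.set_printoptions(precision=4,suppress=True)
g=cv2.cvtColor(cv2.imread("pics/top0.png"),cv2.COLOR_BGR2GRAY)
L=edges(g,1,range(187,216),372,380,-1); print(L[::6].T,fitline(L,.03))
R=edges(g,1,range(198,216),431,442,1); print(R[::4].T,fitline(R,.03))
P=edges(g,0,range(376,428),179,186,-1); print(P[::8].T,fitline(P,.055))
print(g[205,428:448],g[176:190,410],g[176:190,402])
N=edges(g,0,range(400,450),272,284,-1); print("near",N[::10].T,fitline(N,.084))
F=edges(g,0,range(400,450),240,248,1); print("far",F[::10].T,fitline(F,.084))
E
```

```text
[[375.7494 375.7867 375.7958 375.8541 375.93  ]
 [187.     193.     199.     205.     211.    ]] [ 0.9998  0.0185  0.6975 -0.1999]
[[436.1897 436.2555 436.2994 436.682  436.7685]
 [198.     202.     206.     210.     214.    ]] [ 0.9991  0.0414  0.6847 -0.3591]
[[376.     384.     392.     400.     408.     416.     424.    ]
 [182.584  182.1977 182.235  182.0283 181.9241 181.9829 181.9235]] [ 0.0391 -0.9992  0.7358 -0.261 ]
[ 26  26  26  26  24  32  67  84 110 222 245 245 234 239 245 245 239 174
  80  30] [236 246 244 216 238 240 147  98  94  88  38  24  26  24] [247 247 244 228 240 241 170 104  95  88  46  28  24  24]
near [[400.     410.     420.     430.     440.    ]
 [278.9468 272.3724 272.36   277.7922 277.3056]] [ 0.0132  0.9999  0.495  -0.3266]
far [[400.     410.     420.     430.     440.    ]
 [244.3288 244.0241 243.8378 243.3385 243.0411]] [ 0.0535 -0.9986  0.5768 -0.3024]
```

```bash
cat >> h.py <<'E'
from scipy.spatial.transform import Rotation as Ro
def rows(pos,a,th):
    "shift and turn in the tool's axes from the present pose to TCP pos, pushing direction a, lean th"
    o=ctrl.get_obs(); w,x,y,z=o["eef_rot"]; R0=Ro.from_quat([x,y,z,w])
    zt=np.array([np.sin(th)*np.cos(a),np.sin(th)*np.sin(a),-np.cos(th)]); xt=np.array([np.cos(th)*np.cos(a),np.cos(th)*np.sin(a),np.sin(th)])
    R=Ro.from_matrix(np.c_[xt,np.cross(zt,xt),zt])
    print(np.round(R0.inv().apply(np.array(pos)-o["eef_pos"]),4),np.round((R0.inv()*R).as_rotvec(),4))
E
python3 -c "
from h import *
rows((.537,-.46,.2),1.60,.42)"
```

```text
[-0.6813 -0.7641  0.0501] [-0.2334  0.3767  1.0875]
```
10 rows 0.625m max; need 1.02 m. Two calls; rotation complete in first. Halfway: first go partial target with complete rotation? Do command 1: same final row repeated; progress as far as possible at limited rate. Does each row clamp? "what a row does not reach only later rows make up" yes. Commanded pose after is the reached. Then recompute.

The manual's scale: shifts go in units of 5 mm and turns go in units of 0.2 rad. Converting my numbers, -0.38 m is -76, -0.34 m is -68, 0.54 rad is 2.7.

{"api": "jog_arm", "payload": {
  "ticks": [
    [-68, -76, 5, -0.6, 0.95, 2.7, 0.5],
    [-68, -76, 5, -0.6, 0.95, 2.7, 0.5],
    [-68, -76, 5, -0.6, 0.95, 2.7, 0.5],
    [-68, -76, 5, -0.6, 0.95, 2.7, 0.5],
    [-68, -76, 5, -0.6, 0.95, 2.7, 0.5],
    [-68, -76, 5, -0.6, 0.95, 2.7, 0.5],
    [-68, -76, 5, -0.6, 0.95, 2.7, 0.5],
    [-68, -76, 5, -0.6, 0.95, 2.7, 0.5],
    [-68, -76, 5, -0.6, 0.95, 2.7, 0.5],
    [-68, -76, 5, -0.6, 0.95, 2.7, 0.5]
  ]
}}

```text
refused: ticks: the value is too long (schema: maxItems 1). Nothing was moved.
```

Refused on format, not on reach. It needs a list holding one list of rows, three levels of brackets.

{"api": "jog_arm", "payload": {
  "ticks": [
    [[-68, -76, 5, -0.6, 0.95, 2.7, 0.5], [-68, -76, 5, -0.6, 0.95, 2.7, 0.5], [-68, -76, 5, -0.6, 0.95, 2.7, 0.5], [-68, -76, 5, -0.6, 0.95, 2.7, 0.5], [-68, -76, 5, -0.6, 0.95, 2.7, 0.5], [-68, -76, 5, -0.6, 0.95, 2.7, 0.5], [-68, -76, 5, -0.6, 0.95, 2.7, 0.5], [-68, -76, 5, -0.6, 0.95, 2.7, 0.5], [-68, -76, 5, -0.6, 0.95, 2.7, 0.5], [-68, -76, 5, -0.6, 0.95, 2.7, 0.5]]
  ]
}}

```text
time_s: 1.35
eef_pos: [0.3903, 0.0328, 0.2247]
eef_rot: [-0.079, 0.468, 0.877, 0.078]
wrist_force: [-0.6, 0.0, 0.7]
opening: 0.504
grasp_force: 0.0
```

```bash
python3 -c "
from h import *
rows((.537,-.46,.2),1.60,.42)"
```

```text
[-0.4842 -0.1501 -0.0897] [-0.1145  0.183   0.5459]
```

{"api": "jog_arm", "payload": {
  "ticks": [
    [[-96.8, -30, -18, -0.575, 0.915, 2.73, 0.5], [-96.8, -30, -18, -0.575, 0.915, 2.73, 0.5], [-96.8, -30, -18, -0.575, 0.915, 2.73, 0.5], [-96.8, -30, -18, -0.575, 0.915, 2.73, 0.5], [-96.8, -30, -18, -0.575, 0.915, 2.73, 0.5], [-96.8, -30, -18, -0.575, 0.915, 2.73, 0.5], [-96.8, -30, -18, -0.575, 0.915, 2.73, 0.5], [-96.8, -30, -18, -0.575, 0.915, 2.73, 0.5], [-96.8, -30, -18, -0.575, 0.915, 2.73, 0.5], [-96.8, -30, -18, -0.575, 0.915, 2.73, 0.5]]
  ]
}}

```text
time_s: 2.6
eef_pos: [0.5396, -0.4579, 0.2]
eef_rot: [-0.15, 0.68, 0.703, 0.146]
wrist_force: [-0.2, 0.1, 0.3]
opening: 0.5
grasp_force: 0.0
```

```bash
python3 -c "
from h import *
rows((.537,-.455,.033),1.60,.42); rows((.537,-.41,.033),1.60,.42)"
```

```text
[-0.0656 -0.0026  0.1536] [-0.0009 -0.001   0.0035]
[-0.0245 -0.0011  0.172 ] [-0.0009 -0.001   0.0035]
```

{"api": "jog_arm", "payload": {
  "ticks": [
    [[-8, -0.4, 18.4, 0, 0, 0, 0.5], [-13.2, -0.6, 30.6, 0, 0, 0, 0.5], [-13.2, -0.6, 30.6, 0, 0, 0, 0.5], [-13.2, -0.6, 30.6, 0, 0, 0, 0.5]]
  ]
}}

```text
time_s: 3.1
eef_pos: [0.5345, -0.4524, 0.031]
eef_rot: [-0.153, 0.68, 0.702, 0.146]
wrist_force: [-1.4, 0.9, -0.1]
opening: 0.498
grasp_force: 0.0
```

```bash
python3 -c "
from h import *
cv2.imwrite('pics/s1.png',ctrl.camera('side')[180:400,260:500].repeat(3,0).repeat(3,1)[:600])
rows((.537,-.409,.033),1.60,.42); rows((.537,-.377,.033),1.60,.42)"
```

```text
[0.0411 0.0027 0.0199] [-0.0017 -0.0024  0.0035]
[0.0702 0.0037 0.033 ] [-0.0017 -0.0024  0.0035]
```

View pics/s1.png

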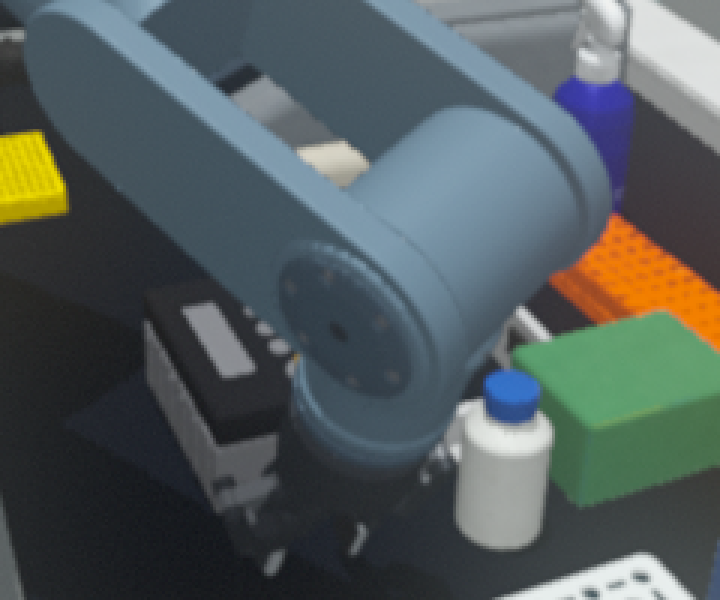

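The fingers are down to the right of the box (tips around (270,565) in the crop). The bottle base is still at (500,545) and the box is untouched, so I'll push it left.

In the tool's units: 0.041 m is 8.2, 0.037 m is 7.4.

{"api": "jog_arm", "payload": {
  "ticks": [
    [[3.6, 0.2, 1.8, 0, 0, 0, 0.5], [6.4, 0.4, 3, 0, 0, 0, 0.5], [7.4, 0.4, 3.5, 0, 0, 0, 0.5], [8.2, 0.6, 3.9, 0, 0, 0, 0.5], [8.2, 0.6, 3.9, 0, 0, 0, 0.5]]
  ]
}}

```text
time_s: 3.78
eef_pos: [0.5372, -0.4122, 0.0339]
eef_rot: [-0.149, 0.681, 0.702, 0.145]
wrist_force: [0.9, 0.1, 0.0]
opening: 0.501
grasp_force: 0.0
```

{"api": "jog_arm", "payload": {
  "ticks": [
    [[1, 0, 0.44, 0, 0, 0, 0.5], [2, 0, 0.9, 0, 0, 0, 0.5]]
  ]
}}

```text
time_s: 4.03
eef_pos: [0.5364, -0.4034, 0.0337]
eef_rot: [-0.147, 0.681, 0.702, 0.144]
wrist_force: [-0.6, -6.9, -0.0]
opening: 0.501
grasp_force: 3.0
```

```bash
python3 -c "
from h import *
t=ctrl.camera('top');print(posts('top',t))
rows((.537,-.377,.033),1.60,.42)"
```

```text
[(np.float64(444.3125), np.float64(251.125)), (np.float64(402.5), np.float64(251.71428571428572))]
[0.023  0.0013 0.0108] [0.0011 0.0039 0.0018]
```

{"api": "jog_arm", "payload": {
  "ticks": [
    [[1, 0, 0.44, 0, 0, 0, 0.5], [2, 0, 0.9, 0, 0, 0, 0.5], [3, 0.2, 1.36, 0, 0, 0, 0.5], [4, 0.2, 1.82, 0, 0, 0, 0.5], [4.8, 0.2, 2.2, 0, 0, 0, 0.5], [4.8, 0.2, 2.2, 0, 0, 0, 0.5]]
  ]
}}

```text
time_s: 4.82
eef_pos: [0.537, -0.3765, 0.0336]
eef_rot: [-0.147, 0.681, 0.702, 0.145]
wrist_force: [-0.4, -5.6, 0.2]
opening: 0.5
grasp_force: 2.4
```

```bash
python3 -c "
from h import *
t=ctrl.camera('top');p=posts('top',t);print(p)
w=[plane('top',q,.096)[:2] for q in p];print(w,(w[0]+w[1])/2)"
```

```text
[(np.float64(391.88235294117646), np.float64(250.58823529411765)), (np.float64(433.6), np.float64(250.4))]
[array([ 0.55769191, -0.23244516]), array([ 0.56039984, -0.33585509])] [ 0.55904587 -0.28415012]
```

In the tool's units: -0.03 m is -6, -0.187 m is -37.4.

{"api": "jog_arm", "payload": {
  "ticks": [
    [[-9.2, 0, -4, 0, 0, 0, 0.5], [-10.6, 0, -12, 0, 0, 0, 0.5], [-6, 0, -22, 0, 0, 0, 0.5], [2.4, 0, -37.4, 0, 0, 0, 0.5], [2.4, 0, -37.4, 0, 0, 0, 0.5], [2.4, 0, -37.4, 0, 0, 0, 0.5]]
  ]
}}

```text
time_s: 5.62
eef_pos: [0.5393, -0.4405, 0.2113]
eef_rot: [-0.147, 0.681, 0.703, 0.145]
wrist_force: [0.1, -0.4, -0.4]
opening: 0.498
grasp_force: 0.0
```

```bash
python3 -c "
from h import *
rows((.40,-.289,.2),.033,.42)"
```

```text
[ 0.1381 -0.1346  0.0727] [-0.6339 -0.      1.4352]
```

In the tool's units: 0.138 m is 27.6, -0.135 m is -27, 1.435 rad is 7.175.

{"api": "jog_arm", "payload": {
  "ticks": [
    [[27.6, -27, 14.6, -3.17, 0, 7.175, 0.5], [27.6, -27, 14.6, -3.17, 0, 7.175, 0.5], [27.6, -27, 14.6, -3.17, 0, 7.175, 0.5], [27.6, -27, 14.6, -3.17, 0, 7.175, 0.5], [27.6, -27, 14.6, -3.17, 0, 7.175, 0.5], [27.6, -27, 14.6, -3.17, 0, 7.175, 0.5], [27.6, -27, 14.6, -3.17, 0, 7.175, 0.5], [27.6, -27, 14.6, -3.17, 0, 7.175, 0.5], [27.6, -27, 14.6, -3.17, 0, 7.175, 0.5], [27.6, -27, 14.6, -3.17, 0, 7.175, 0.5]]
  ]
}}

```text
time_s: 6.88
eef_pos: [0.3982, -0.2867, 0.196]
eef_rot: [-0.007, 0.978, 0.016, 0.206]
wrist_force: [0.3, -0.0, 0.2]
opening: 0.498
grasp_force: 0.0
```

```bash
python3 -c "
from h import *
t=ctrl.camera('top');p=posts('top',t);print(p)
rows((.42,-.289,.033),.033,.42)"
```

```text
[(np.float64(391.88235294117646), np.float64(250.58823529411765)), (np.float64(433.5), np.float64(250.5))]
[-0.0463  0.0035  0.1582] [-0.0061  0.0039 -0.001 ]
```

In the tool's units: 0.158 m is 31.6, 0.12 m is 24, -0.006 rad is -0.03.

{"api": "jog_arm", "payload": {
  "ticks": [
    [[-3.6, 0.2, 12, 0, 0, 0, 0.5], [-7.2, 0.4, 24, 0, 0, 0, 0.5], [-9.2, 0.6, 31.6, -0.03, 0.02, 0, 0.5], [-9.2, 0.6, 31.6, -0.03, 0.02, 0, 0.5], [-9.2, 0.6, 31.6, -0.03, 0.02, 0, 0.5]]
  ]
}}

```text
time_s: 7.55
eef_pos: [0.4213, -0.2908, 0.0359]
eef_rot: [-0.002, 0.978, 0.015, 0.209]
wrist_force: [-0.3, -0.8, 0.3]
opening: 0.498
grasp_force: 0.0
```

```bash
python3 -c "
from h import *
cv2.imwrite('pics/s2.png',ctrl.camera('side')[180:400,260:500].repeat(3,0).repeat(3,1)[:600])
rows((.464,-.2875,.033),.033,.42);rows((.672,-.28,.033),.033,.42)"
```

```text
[ 0.0372 -0.0027  0.0208] [ 0.0051 -0.0029 -0.0003]
[ 0.227  -0.0038  0.1062] [ 0.0051 -0.0029 -0.0003]
```

View pics/s2.png

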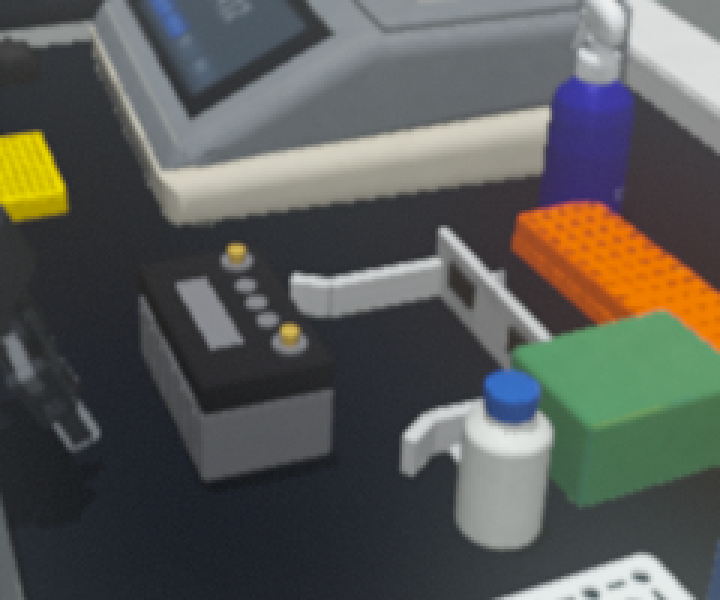

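The box is now in line with the bay mouth (posts at (236,252) and (289,333)), the fingers are behind it at (70,440), and the bottle hasn't moved. I'll approach and make contact.

In the tool's units: 0.0505 m is 10.1, 0.046 m is 9.2, 0.005 rad is 0.025.

{"api": "jog_arm", "payload": {
  "ticks": [
    [[3.6, -0.4, 2, 0.025, -0.015, 0, 0.5], [6, -0.6, 3.4, 0.025, -0.015, 0, 0.5], [7.4, -0.6, 4.1, 0.025, -0.015, 0, 0.5], [8.3, -0.6, 4.5, 0.025, -0.015, 0, 0.5], [9.2, -0.6, 4.9, 0.025, -0.015, 0, 0.5], [10.1, -0.6, 5.3, 0.025, -0.015, 0, 0.5], [10.1, -0.6, 5.3, 0.025, -0.015, 0, 0.5]]
  ]
}}

```text
time_s: 8.48
eef_pos: [0.4777, -0.2854, 0.0314]
eef_rot: [-0.005, 0.978, 0.016, 0.208]
wrist_force: [-1.1, -0.7, -0.2]
opening: 0.497
grasp_force: 0.8
```

```bash
python3 -c "
from h import *
t=ctrl.camera('top');p=posts('top',t);w=[plane('top',q,.096)[:2] for q in p];print(p,w)
o=ctrl.get_obs();print(o['torque'])"
```

```text
[(np.float64(391.8666666666667), np.float64(250.46666666666667)), (np.float64(433.46666666666664), np.float64(250.13333333333333))] [array([ 0.55798962, -0.23240291]), array([ 0.56105007, -0.33551865])]
[-0.0521285   0.38098794 -0.08946621]
```

In the tool's units: 0.005 m is 1, 0.05 m is 10.

{"api": "jog_arm", "payload": {
  "ticks": [
    [[1, 0, 0.44, 0, 0, 0, 0.5], [2, 0, 0.9, 0, 0, 0, 0.5], [3, 0, 1.34, 0, 0, 0, 0.5], [4, 0, 1.78, 0, 0, 0, 0.5], [5, 0, 2.24, 0, 0, 0, 0.5], [6, 0, 2.68, 0, 0, 0, 0.5], [7, 0, 3.12, 0, 0, 0, 0.5], [8, 0, 3.56, 0, 0, 0, 0.5], [9, 0, 4, 0, 0, 0, 0.5], [10, 0, 4.46, 0, 0, 0, 0.5]]
  ]
}}

```text
time_s: 9.78
eef_pos: [0.5312, -0.2834, 0.0308]
eef_rot: [-0.005, 0.978, 0.016, 0.207]
wrist_force: [-11.4, -0.5, 5.5]
opening: 0.5
grasp_force: 5.5
```

```bash
python3 -c "
from h import *
t=ctrl.camera('top');cv2.imwrite('pics/t3.png',cv2.resize(t[150:290,345:500],None,fx=4,fy=4));p=posts('top',t);w=[plane('top',q,.096)[:2] for q in p];print(p,w)
o=ctrl.get_obs();print(o['torque'])"
```

```text
[(np.float64(391.1111111111111), np.float64(228.72222222222223)), (np.float64(432.88235294117646), np.float64(228.58823529411765))] [array([ 0.61150122, -0.22992241]), array([ 0.61428407, -0.33375243])]
[-0.04717625  1.03908556  0.01470539]
```

View pics/t3.png

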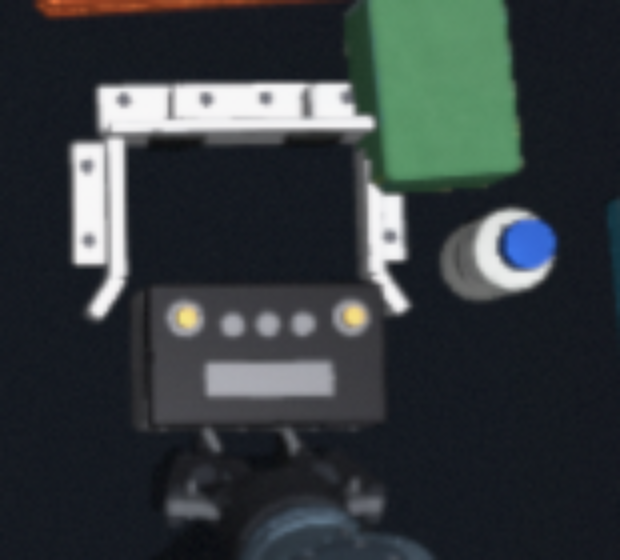

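The box is straight and centred between the flares, with posts at (186,317) and (353,316) in the crop. Nothing else has moved, so I'll continue.

{"api": "jog_arm", "payload": {
  "ticks": [
    [[1, 0, 0.44, 0, 0, 0, 0.5], [2, 0, 0.86, 0, 0, 0, 0.5], [3, 0, 1.28, 0, 0, 0, 0.5], [4, 0, 1.72, 0, 0, 0, 0.5], [5, 0, 2.14, 0, 0, 0, 0.5], [6, 0, 2.58, 0, 0, 0, 0.5], [7, 0, 3, 0, 0, 0, 0.5], [8, 0, 3.44, 0, 0, 0, 0.5], [9, 0, 3.88, 0, 0, 0, 0.5], [10, 0, 4.32, 0, 0, 0, 0.5]]
  ]
}}

```text
time_s: 11.08
eef_pos: [0.5854, -0.2812, 0.0307]
eef_rot: [-0.006, 0.978, 0.016, 0.206]
wrist_force: [-6.5, -0.6, 1.1]
opening: 0.501
grasp_force: 3.8
```

```bash
python3 -c "
from h import *
t=ctrl.camera('top');p=posts('top',t);w=[plane('top',q,.096)[:2] for q in p];print(p,w)
o=ctrl.get_obs();print(o['torque'])"
```

```text
[(np.float64(390.5), np.float64(207.0)), (np.float64(431.8888888888889), np.float64(206.72222222222223))] [array([ 0.66529678, -0.22783434]), array([ 0.66862018, -0.33102244])]
[ 0.01907984  0.93148282 -0.01126535]
```

In the tool's units: 0.034 m is 6.8, 0.032 m is 6.4.

{"api": "jog_arm", "payload": {
  "ticks": [
    [[1, 0, 0.44, 0, 0, 0, 0.5], [2, 0, 0.86, 0, 0, 0, 0.5], [3, 0, 1.28, 0, 0, 0, 0.5], [4, 0, 1.72, 0, 0, 0, 0.5], [5, 0, 2.14, 0, 0, 0, 0.5], [6, 0, 2.58, 0, 0, 0, 0.5], [6.4, 0, 2.76, 0, 0, 0, 0.5], [6.8, 0, 2.94, 0, 0, 0, 0.5]]
  ]
}}

```text
time_s: 12.12
eef_pos: [0.6223, -0.2798, 0.0308]
eef_rot: [-0.006, 0.978, 0.016, 0.206]
wrist_force: [-7.6, -0.1, 0.3]
opening: 0.505
grasp_force: 3.4
```

{"api": "jog_arm", "payload": {
  "ticks": [
    [[0.2, 0, 0.08, 0, 0, 0, 0.5], [0.4, 0, 0.18, 0, 0, 0, 0.5], [0.6, 0, 0.26, 0, 0, 0, 0.5]]
  ]
}}

```text
time_s: 12.5
eef_pos: [0.6254, -0.2797, 0.0308]
eef_rot: [-0.006, 0.978, 0.016, 0.206]
wrist_force: [-6.7, -0.2, -0.4]
opening: 0.502
grasp_force: 3.3
```

```bash
python3 -c "
from h import *
t=ctrl.camera('top');p=posts('top',t);w=[plane('top',q,.096)[:2] for q in p];print(p,w)
o=ctrl.get_obs();print(o['torque'])"
```

```text
[(np.float64(390.1578947368421), np.float64(191.1578947368421)), (np.float64(431.5882352941176), np.float64(190.88235294117646))] [array([ 0.70477166, -0.22659082]), array([ 0.70824526, -0.33013438])]
[-0.05019223  1.14303782 -0.00467147]
```

Still sliding at about 7 N. I'll creep forward 1 mm per row and watch the force.

{"api": "jog_arm", "payload": {
  "ticks": [
    [[0.2, 0, 0.08, 0, 0, 0, 0.5], [0.4, 0, 0.18, 0, 0, 0, 0.5], [0.6, 0, 0.26, 0, 0, 0, 0.5]]
  ]
}}

```text
time_s: 12.92
eef_pos: [0.6278, -0.2797, 0.0307]
eef_rot: [-0.006, 0.979, 0.016, 0.205]
wrist_force: [-17.7, -1.1, 7.0]
opening: 0.499
grasp_force: 8.9
```

```bash
python3 -c "
from h import *
t=ctrl.camera('top');p=posts('top',t);print(p,plane('top',np.mean(p,0),.096))"
```

```text
[(np.float64(390.1578947368421), np.float64(190.1578947368421)), (np.float64(431.5), np.float64(190.0))] [ 0.70884446 -0.27811412  0.096     ]
```

In the tool's units: 0.002 m is 0.4, 0.001 m is 0.2.

{"api": "jog_arm", "payload": {
  "ticks": [
    [[0.2, 0, 0.08, 0, 0, 0, 0.5], [0.4, 0, 0.18, 0, 0, 0, 0.5]]
  ]
}}

```text
time_s: 13.22
eef_pos: [0.6282, -0.2797, 0.0302]
eef_rot: [-0.006, 0.979, 0.016, 0.204]
wrist_force: [-29.8, -1.7, 11.9]
opening: 0.5
grasp_force: 14.7
```

```bash
python3 -c "
from h import *
t=ctrl.camera('top');p=posts('top',t);print(p,plane('top',np.mean(p,0),.096))"
```

```text
[(np.float64(390.1578947368421), np.float64(190.1578947368421)), (np.float64(431.5882352941176), np.float64(189.88235294117646))] [ 0.7089948  -0.27822347  0.096     ]
```

The force rose to 30 N with no further motion, so the box is against the bumpers. I'll back off gently.

In the tool's units: -0.09 m is -18, -0.06 m is -12.

{"api": "jog_arm", "payload": {
  "ticks": [
    [[-0.4, 0, -0.18, 0, 0, 0, 0.5], [-0.8, 0, -0.36, 0, 0, 0, 0.5], [-2, 0, -0.9, 0, 0, 0, 0.5], [-6, 0, -2.68, 0, 0, 0, 0.5], [-12, 0, -6, 0, 0, 0, 0.5], [-18, 0, -9, 0, 0, 0, 0.5], [-18, 0, -9, 0, 0, 0, 0.5], [-18, 0, -9, 0, 0, 0, 0.5]]
  ]
}}

```text
time_s: 14.28
eef_pos: [0.533, -0.2844, 0.0378]
eef_rot: [-0.004, 0.978, 0.015, 0.208]
wrist_force: [0.7, -0.9, 0.3]
opening: 0.495
grasp_force: 0.0
```

```bash
python3 -c "
from h import *
t=ctrl.camera('top');s=ctrl.camera('side');p=posts('top',t);w=[plane('top',q,.096)[:2] for q in p];print(p,w)
a=cv2.resize(t[150:270,345:500],None,fx=2.5,fy=2.5);b=cv2.resize(s[230:370,300:460],None,fx=2.2,fy=2.2)
h=min(len(a),len(b));cv2.imwrite('pics/f.png',np.hstack([a[:h],b[:h]]))"
```

```text
[(np.float64(390.1578947368421), np.float64(190.1578947368421)), (np.float64(431.5882352941176), np.float64(189.88235294117646))] [array([ 0.70727201, -0.22656671]), array([ 0.71075541, -0.33012721])]
```

View pics/f.png

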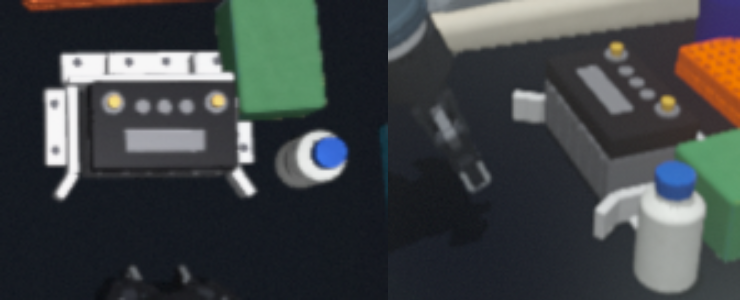

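The box sits between the rails against the stop plate (posts at (114,101) and (217,100)). The gripper is clear and the bottle is upright in its place. Handing in.

```bash
python3 -c "
from bench import ctrl
print(ctrl.hand_in())"
```

```text
the job is handed in; nothing more can be done
None
```

The job is handed in after about 14 s of the 51 s: the battery box stands upright against the bay's stop, centred and square between the rails, the robot is clear of it and the bottle by the bay hasn't moved; the hand-in gave no verdict.

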